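Click the pointed specimen round to the viewing lens

ROBOT

A 7-joint arm with a two-finger parallel gripper is mounted at the origin on a cart in front of the work surface, level with it; the furniture and walls round the work are solid. World frame = base frame: x ahead of the robot, y to its left, z up, the work surface at z = 0. Lengths are in m, angles in rad, forces in N, time in s.
With the tool pointing down it reaches from about 0.35 to 0.9 m from the base axis. Payload 8.1 kg.
Tool frame: the origin (TCP) lies on the centre line of the jaws, within the pads' length; the fingertips stand arm.tip_extent ahead of it and the grasp point (between the pads) lies 3 mm ahead of it (arm.tip_extent is the distance from the TCP to the fingertips, in m); y points along the fingers, z is the direction in which the jaws open and shut, and the axes are right-handed (so a half turn about y gives the same grasp; the last joint's range is limited). The gripper opens to 92 mm and grips with 3 to 60 N. Pads are 19 mm wide; open, the fingers measure 130 mm over their backs; the gripper's body (75 mm by 190 mm) begins 47 mm behind the grasp point.
Start: joints at [-1.247, 0.434, 0.025, 1.573, -0.012, 1.134, -0.075], TCP at [0.259, 0.569, 0.249] pointing down, gripper open.
Joint ranges: [-2.62, 2.62], [-0.44, 2.09], [-1.27, 1.32], [0.08, 2.57], [-1.32, 4.46], [0.12, 2], [-2.74, 2.74]. Speed limits (rad/s): [2.22, 2.22, 3.01, 3.01, 3.14, 3.14, 3.14].

INTERFACE

Orientations are given as a rotation vector (axis times angle).
In Python, from cell import observe, get_image, sign_off, boxes_of, place_of, arm gives the robot as it stands.
- The arm moves only by the tool arm_command, never from a script. Its argument "plan" is a list of rows, each a list of 2 entries, a list of its own where there are three numbers: the shift along the tool's x, y, z in m, then the turn, a rotation vector about the tool's x, y, z in degrees. In form: [[[tx, ty, tz], [ax, ay, az]], ...]. A call has 1 to 5 rows; each row is the pose to reach, as a shift and turn from the pose commanded when the call began, along the tool's axes at that moment; what a row does not reach only later rows make up. A row lasts 1/10 s, in which the tool goes at most 50 mm and 8.59 degrees, less where a joint would pass 70% of its speed; a pose out of reach is approached as far as the arm can. A call with a gripper value outside its range is refused whole. "fingers" is the closure, from -1 (fully open) to 1 (shut), set as the call begins (left out, the last holds). The fingers move at their own pace and stop on an object; "squeeze" is the grip in N (left out, the last holds). Time passes only in rows, so rows that repeat a pose let the fingers close. It gives the time, the measured TCP pose, the force and the opening at its end, in the units of the state.
- observe(): the state, without advancing time (a new reading comes with each control period).
- get_image(name): name is "side" or "top"; returns a dict with "color" (400x640x3 uint8, red, green, blue), "camera_matrix" (3x3 intrinsics, pixels), "distortion" ([k1, k2, p1, p2, k3] as OpenCV has them; the pictures are not rectified), "world_to_cam" (4x4, takes a point from world to camera coordinates). Camera axes: x right, y up, looking along -z (the intrinsics and any distortion apply to the point x, -y, -z); pixel columns grow to the right and rows downward; lengths in m; the calibration is good to about 2 mm. A picture is of the moment at which its call begins. There is no depth.
- sign_off(): hands the job in, once; it reports no verdict.
Trained networks look in a picture, given as the dict that the camera call returned (one of the last four; its "shot" number tells which), for a name from the list of things; names that differ only in an ending like _2 or _b are one class to them, and where a whole thing is asked for, a point or a joint stands for the part that bears it (a point fixed in the world has none). Each returns a list of dicts, best first, with "confidence" (0 to 1); they miss things now and then, are a little off and sometimes report something else, mostly with a low value. They report only what shows in the picture. A call takes as long as a camera call.
- boxes_of(picture, thing): "point" ([column, row] in pixels, amid what is visible of it).
- place_of(picture, thing): "point" ([column, row] in pixels: a listed point, or the origin of a listed thing).
The state is a dict: "clock": time; "joints": joint angles; "dq": joint speeds; "joint_efforts": joint torques, N m; "position": TCP position; "ee_rot": TCP orientation; "force": force on the tool from outside, world axes, zero at the start; "ft_torque": the same for the moment, N m; "width": opening from 0.0 (shut) to 1.0 (fully open).
Only numpy, scipy, OpenCV 4.12 (cv2) and the standard library are available. Lean on these libraries where they do the work, as an engineer would, in place of code of your own. Each camera call takes 0.05 s, during which the arm holds its last target.

TASK

Turn the black bar knob of the specimen wheel clockwise, seen from above, until the pointed cone-shaped specimen has clicked into place in front of the viewing lens. Then let go: the sprung pawl must have dropped in behind that tooth and hold the cone there. Do not go past it, as the wheel will not turn back.

Things in the scene. Friction and masses are not known exactly. Their poses are not given: they have to be found in the camera images.
- knob_grip (a point): Grip point of the black bar knob, on the wheel's upright axis, 85 mm above the desk. The bar is 46 mm long (point x) and 16 mm wide (point y: squeeze across this), 59 to 101 mm above the desk, over a round skirt of 22 mm radius (55 to 61 mm). Turns with the wheel; z up. Specimens on the wheel below reach 56 mm; the wheel's rim (70 mm radius) is 21 to 31 mm up.
- click_wheel (a joint): Wheel with 12 saw teeth; rad, grows clockwise seen from above: the only way it turns (about 0.1 N m, against a return spring), range to 2.6. Rests every 0.524 rad (30 degrees); the cone is at the lens at 1.05. Starts resting at 0 or 0.52. Let go, it runs back to the last tooth the pawl fell behind: letting go 5 to 25 degrees past a stop keeps that stop.
- spire (a point): The wanted specimen, the only pointed one: a sandy brown stone cone, 18 mm wide, its point 56 mm above the desk, on the wheel 52 mm from its axis. This point is on the cone's axis, 45 mm above the desk. The seat before it has a 14 mm square block, the seat after it a 16 mm ball; the other nine have only flat round stubs.
- view_point (a point): Spot before the viewing lens where the cone must stand: 52 mm from the wheel's axis, 45 mm above the desk. The lens is a level dark tube 25 mm across on a bracket, front ring 74 mm from the wheel's axis and pointing at it, top 58 mm above the desk, at one end of the fixed grey base plate (160 x 240 mm, 8 mm thick).
- pawl (a joint): The sprung pawl, a dark steel hook on a pin at the wheel's rim, on the far side of the wheel from the lens. Rad: about 0 with its tip dropped in at the root of a tooth, up to about 0.2 as a tooth lifts it in passing. It works by itself.

How it is judged:
At the end, for the whole second after the job is handed in: The cone stands in front of the lens, within 10 mm of the viewing spot (the neighbouring teeth are 27 mm off), and the pawl has dropped in behind its tooth (under 0.07 rad) (horizontal distance between spire and view_point below 0.01 m and value of joint pawl below 0.07 rad); the robot touches nothing.
It also fails if it takes over 32 s, if anything falls off the work surface, if the arm or the gripper's body presses on something with over 40 N, if the wrist force passes 120 N, or if a joint passes its speed limit or range.

## Working session

There is one attempt and no reset: what is moved stays moved. The work goes in short steps, Python scripts to look and compute and a tool call to move; the robot and the scene stay as the last step left them, time stands still between calls to the robot, and variables do not carry over. Pictures are saved under pics/ and viewed, and the job is handed in when it is done.

Besides the shell and the picture viewer there is one more tool, called after "Request:" as name([rows], argument=value, ...), one row to a line, values as JSON. arm_command: Moves the arm, as the interface text tells. Its arguments: {"type":"object","properties":{"plan":{"type":"array","items":{"type":"array"}},"fingers":{"type":"number"},"squeeze":{"type":"number"}},"required":["plan"]}

```bash
ls; mkdir -p pics; cat > h.py <<'E'
import numpy as np, cv2
from cell import *
from scipy.spatial.transform import Rotation as R
def ray(p,px):
    u=cv2.undistortPoints(np.array([[px]],float),np.array(p["camera_matrix"],float),np.array(p["distortion"],float))[0,0]
    T=np.array(p["world_to_cam"]);d=T[:3,:3].T@np.array([u[0],-u[1],-1]);o=-T[:3,:3].T@T[:3,3];return o,d
def atz(p,px,z):
    o,d=ray(p,px);return o+d*(z-o[2])/d[2]
E
python3 - <<'E'
from h import *
s=observe();print(s);print(arm.tip_extent)
print(R.from_rotvec(s["ee_rot"]).as_matrix().round(3))
Z=dict(knob_grip=.085,spire=.045,view_point=.045,pawl=.026,click_wheel=.03)
for n in["side","top"]:
    p=get_image(n);cv2.imwrite(f"pics/{n}0.png",p["color"][:,:,::-1])
    print(n,ray(p,[320,200]))
    for t in Z:
        for f in(place_of,boxes_of):
            try:
                for r in f(p,t)[:2]:print(n,f.__name__,t,r,atz(p,r["point"],Z[t]).round(4))
            except Exception as e:print(t,e)
E
```

```text
pics
{'clock': 0.0, 'joints': array([-1.24659324,  0.43519689,  0.02498892,  1.57411589, -0.01159704,
        1.13399504, -0.07513169]), 'dq': array([-0.00066053,  0.00030599,  0.00113391, -0.00186877, -0.00167996,
       -0.00055146,  0.00133505]), 'joint_efforts': array([-9.25662462e-04, -6.67833567e+01,  9.84437875e-01, -3.14466190e+01,
       -6.06315164e-02,  4.25625255e-02,  1.19020106e-04]), 'position': array([0.25858493, 0.56846436, 0.24795408]), 'ee_rot': array([-1.54630198,  0.33505588, -0.33476647]), 'force': array([-0.72542626,  0.53653482,  0.43996687]), 'ft_torque': array([-0.05890314, -0.0747684 , -0.02264793]), 'width': 1.0000885147192335}
0.022
[[ 0.91  -0.001  0.414]
 [-0.414 -0.001  0.91 ]
 [ 0.    -1.    -0.002]]
side (array([0.45384107, 0.6567542 , 0.64019765]), array([ 0.08334582, -0.76182471, -0.64255266]))
side call knob_grip {'point': [331.9, 153.6], 'confidence': 0.74} [ 0.5174 -0.143   0.085 ]
side call knob_grip {'point': [331.6, 174.9], 'confidence': 0.57} [ 0.5121 -0.0748  0.085 ]
side call spire {'point': [351.6, 182.8], 'confidence': 0.63} [ 0.4758 -0.
[... 686 characters left out ...]
'point': [386.1, 209.3], 'confidence': 0.97} [ 0.5103 -0.1293  0.085 ]
top call spire {'point': [371.6, 223.5], 'confidence': 0.74} [ 0.4849 -0.1036  0.045 ]
top call spire {'point': [387.7, 209.2], 'confidence': 0.9} [ 0.5174 -0.1399  0.045 ]
top call view_point {'point': [363.8, 203.2], 'confidence': 0.79} [ 0.5303 -0.087   0.045 ]
top call view_point {'point': [378.9, 212.9], 'confidence': 0.63} [ 0.5088 -0.1202  0.045 ]
pawl it knows: knob_grip, spire, view_point
top call pawl {'point': [417.9, 211.9], 'confidence': 0.6} [ 0.5152 -0.2114  0.026 ]
click_wheel it knows: knob_grip, spire, view_point
top call click_wheel {'point': [388.1, 211.4], 'confidence': 0.73} [ 0.5149 -0.1433  0.03  ]
```

```bash
python3 - <<'E'
import cv2
a=cv2.imread("pics/top0.png");cv2.imwrite("pics/top0c.png",cv2.resize(a[140:280,300:480],None,fx=4.2,fy=4.2,interpolation=2))
a=cv2.imread("pics/side0.png");cv2.imwrite("pics/side0c.png",cv2.resize(a[90:240,240:420],None,fx=4,fy=4,interpolation=2))
E
```

```text
(no output)
```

View pics/top0c.png

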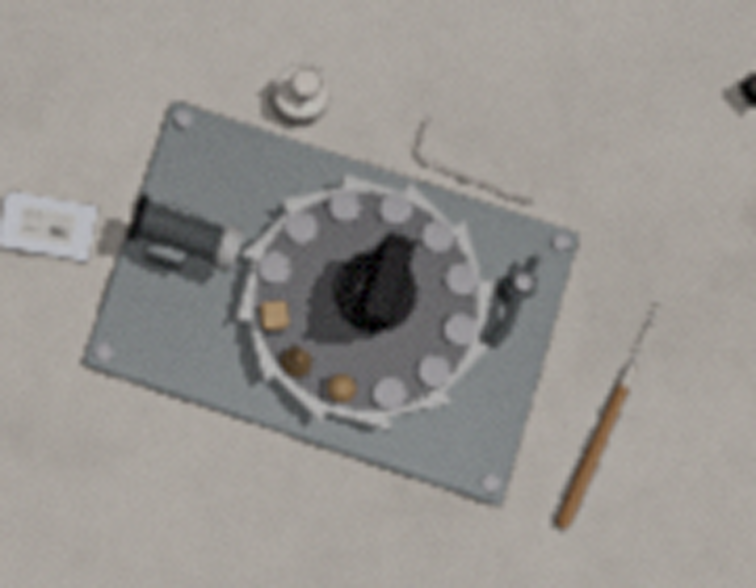

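View pics/side0c.png

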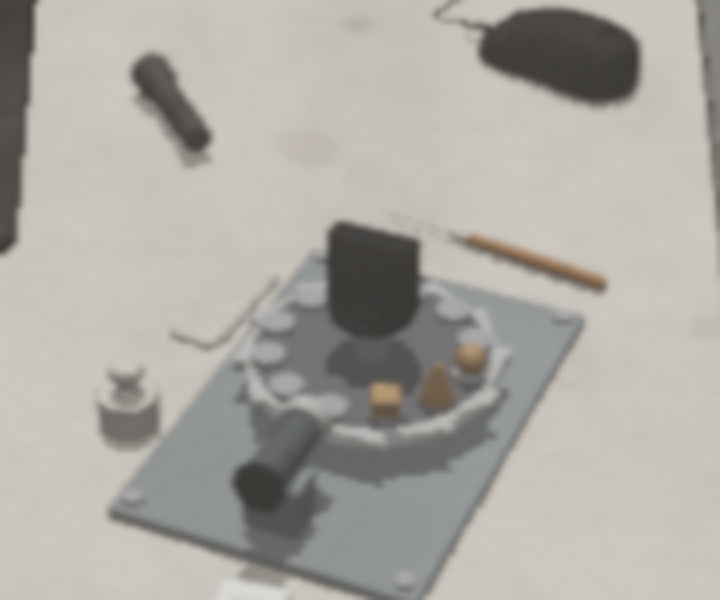

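View pics/top0.png

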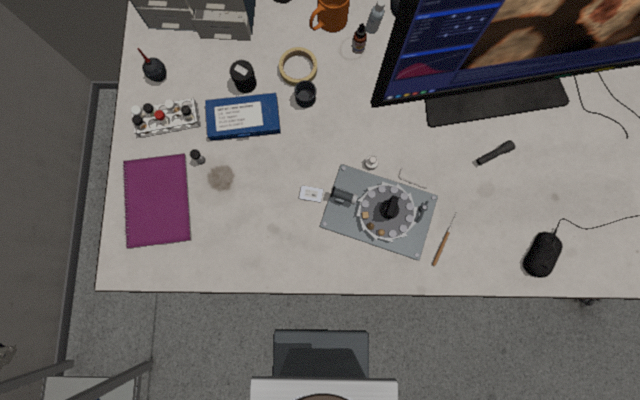

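The top picture shows a bare stub at the lens (crop 275,267), then the block and then the cone at about pixel (371,226). The cone is therefore 2 steps (60°) away and the wheel starts at 0. Next I fit the bar's pose to its silhouette.

```bash
cat > fit.py <<'E'
from h import *
from scipy.optimize import minimize
def proj(p,X):
    T=np.array(p["world_to_cam"]);c=(T[:3,:3]@X.T).T+T[:3,3];c=c*[1,-1,-1]
    return cv2.projectPoints(c,np.zeros(3),np.zeros(3),np.array(p["camera_matrix"],float),np.array(p["distortion"],float))[0][:,0]
def model(p,x,y,a,S=8):
    m=np.zeros((400*1,640*1),np.float32)
    c,s=np.cos(a),np.sin(a)
    P=np.array([[x+c*u-s*v,y+s*u+c*v,z] for u in(-.023,.023) for v in(-.008,.008) for z in(.059,.101)])
    t=np.linspace(0,2*np.pi,40)
    Q=np.array([[x+.022*np.cos(k),y+.022*np.sin(k),z] for k in t for z in(.055,.061)])
    x0,y0,w,h=WIN[p["n"]]
    big=np.zeros((h*S,w*S),np.uint8)
    for A in(P,Q):
        q=(proj(p,A)-[x0,y0]+.5)*S
        cv2.fillConvexPoly(big,cv2.convexHull(np.round(q).astype(np.int32)),255)
    return cv2.resize(big,(w,h),interpolation=cv2.INTER_AREA)/255.
WIN=dict(top=(370,185,36,42),side=(315,140,38,40))
def obs(n):
    p=get_image(n);p["n"]=n;return p
def fit(ps,init,per=None):
    I={}
    for p in ps:
        x0,y0,w,h=WIN[p["n"]];I[p["n"]]=p["color"][y0:y0+h,x0:x0+w].max(2).astype(float)
    def cost(v):
        e=0
        for p in ps:
            M=cv2.GaussianBlur(model(p,*v[:2],v[2]),(0,0),.7);g=I[p["n"]]
            k=np.clip((70-g)/40,0,1)
            e+=((M-k)**2).sum()
        return e
    best=None
    for a in np.arange(0,np.pi,np.pi/12):
        for ini in [init]:
            r=minimize(cost,[*ini,a],method="Nelder-Mead",options=dict(initial_simplex=[[ini[0],ini[1],a],[ini[0]+.006,ini[1],a],[ini[0],ini[1]+.006,a],[ini[0],ini[1],a+.2]],maxiter=120))
            if best is None or r.fun<best.fun:best=r
    return best
E
python3 - <<'E'
from fit import *
ps=[obs("top"),obs("side")]
for p in ps:
    x0,y0,w,h=WIN[p["n"]];print(p["n"]);print("\n".join(" ".join("%3d"%v for v in r) for r in p["color"][y0:y0+h:2,x0:x0+w:2].max(2)))
for q in(ps,ps[:1],ps[1:]):
    b=fit(q,(.513,-.144));print(b.x.round(4),np.degrees(b.x[2])%180,b.fun)
E
```

```text
top
124 130 136 141 133 144 153 150 146 133 158 161 145 147 163 131 124 119
160 168 162 137 115 150 148 142 101  98  98 144 143 151 166 161 134 128
169 141 107  92 106 152 151 153 112 104 115 153 150 153 120 140 159 134
147 140 127 101  87 143 147 141 102 103  93 151 153 152 106 102 113 159
153 152 147 106 102  96 106  99 103 104  97 103 112 105 103 101 137 145
155 155 149 107 105 102 107 104 102 102 102  76  81  98 100 116 149 151
123 137 111 104 101 104 105 104 104 107  74  24  35  45  61  98 153 153
103 102 104 104 106 105 106 101  97  67   6  35  36  36  65 101 114 135
102 106 104 107 101 101 100  35  21  15  15  40  41  37  87 105 104  99
103 104 103  99  68  55  25  18  16  19  25  43  40  34 102 104 106 103
106 105 105  84  65  42  28  21  26  11  32  38  37  28  79 105 104 102
104 111  97  58  63  34  21  29  37   8  37  33  36  33  59 106 105 103
102 107  74  62  65  19  23  28  21  36  40  36  38  37  51 105 104 106
108 102  61  63  70  29  27  19   0  42  38  39  35  33  51 105 106 106
108 105  70  64  62  39  29  16  24  40  44  42  31  42  75 109 107 107
108 103  64  66 
[... 1418 characters left out ...]
30  99  64  60  61  59  59  59  60  59  59  59  62  99 116 145 167
114 112 113 108  68  62  61  61  60  62  60  59  59  60  76 112 115 131 160
117 116 116 113  83  62  65  63  61  60  61  61  60  65 100 116 116 112 107
116 116 116 116 112  90  68  61  61  62  60  61  74 101 115 116 116 116 116
116 116 116 116 115 112  94  82  80  75  78  86 105 113 116 115 116 116 116
116 116 116 116 110  90  85  90  91  92  91  88  86 100 113 116 116 116 116
116 115 116 110  90  84  85  90  92  91  91  87  84  85 101 115 116 116 116
[ 0.5164 -0.1391  1.6528] 94.70084854866512 351.3575615929149
[ 0.5155 -0.1381  2.7265] 156.21450436100406 24.39293119337125
[ 0.5332 -0.2955  1.7079] 97.85767435862604 21.29625
```

```bash
sed -i 's|k=np.clip((70-g)/40,0,1)|k=np.clip((57-g)/12,0,1) if p["n"]=="top" else np.clip((100-g)/35,0,1)|' fit.py
sed -i 's|side=(315,140,38,40)|side=(315,140,38,34)|' fit.py
python3 - <<'E'
from fit import *
ps=[obs("top"),obs("side")]
for q in(ps,ps[:1],ps[1:]):
    b=fit(q,(.513,-.144));print(b.x.round(4),np.degrees(b.x[2])%180,b.fun)
b=fit(ps,(.513,-.144))
for p in ps:
    x0,y0,w,h=WIN[p["n"]];M=model(p,*b.x);g=p["color"][y0:y0+h,x0:x0+w].copy();g=cv2.resize(g,None,fx=10,fy=10,interpolation=0)
    c,_=cv2.findContours((cv2.resize(M,None,fx=10,fy=10)>.5).astype(np.uint8),0,2);cv2.drawContours(g,c,-1,(255,0,0),1);cv2.imwrite(f"pics/fit_{p['n']}.png",g[:,:,::-1])
s=observe();print(s["clock"])
E
python3 -c "
import cv2,numpy as np
a=cv2.imread('pics/fit_top.png');b=cv2.imread('pics/fit_side.png');c=np.zeros((420,760,3),np.uint8);c[:a.shape[0],:a.shape[1]]=a;c[:b.shape[0],370:370+b.shape[1]]=b;cv2.imwrite('pics/fit1.png',c)"
```

```text
[ 0.5157 -0.1377  2.5141] 144.04568688216312 94.22216877071484
[ 0.5153 -0.1388  2.7741] 158.94492968018653 24.63356221388919
[ 0.5143 -0.1305  2.3954] 137.2473832601023 42.55716341650992
1.1
```

View pics/fit1.png

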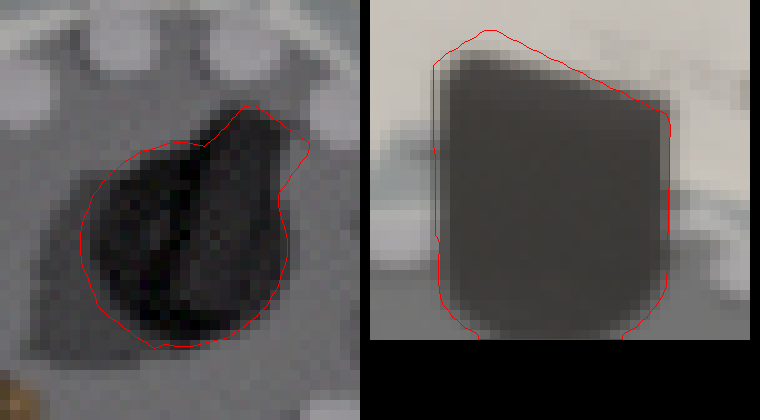

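```bash
python3 - <<'E'
from fit import *
p=obs("top");g=p["color"][185:227,370:406].max(2).astype(float)
g=np.clip(g*3.2,0,255).astype(np.uint8)
a=cv2.resize(g,None,fx=14,fy=14,interpolation=2);a=cv2.cvtColor(a,cv2.COLOR_GRAY2BGR)
q=obs("side");w=cv2.resize(q["color"][135:185,310:360,::-1],None,fx=8,fy=8,interpolation=2)
def wire(p,x,y,ang,z0=.059):
    c,s=np.cos(ang),np.sin(ang)
    return [proj(p,np.array([[x+c*u-s*v,y+s*u+c*v,z] for u,v in((-.023,-.008),(.023,-.008),(.023,.008),(-.023,.008))])) for z in(z0,.101)]
for (x,y,d,col) in((.5155,-.143,157,(0,0,255)),):
    for im,pp,o,f in((a,p,(370,185),14),(w,q,(310,135),8)):
        for c in wire(pp,x,y,np.radians(d)):
            cv2.polylines(im,[np.round((c-o+.5)*f).astype(np.int32)],True,col,1)
c=np.zeros((600,800,3),np.uint8);a=a[:588,:400+104];c[:a.shape[0],:a.shape[1]]=a;w=w[:, :][:400,60:356];c[:400,504:800]=w
cv2.imwrite("pics/wire1.png",c)
E
```

```text
(no output)
```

View pics/wire1.png

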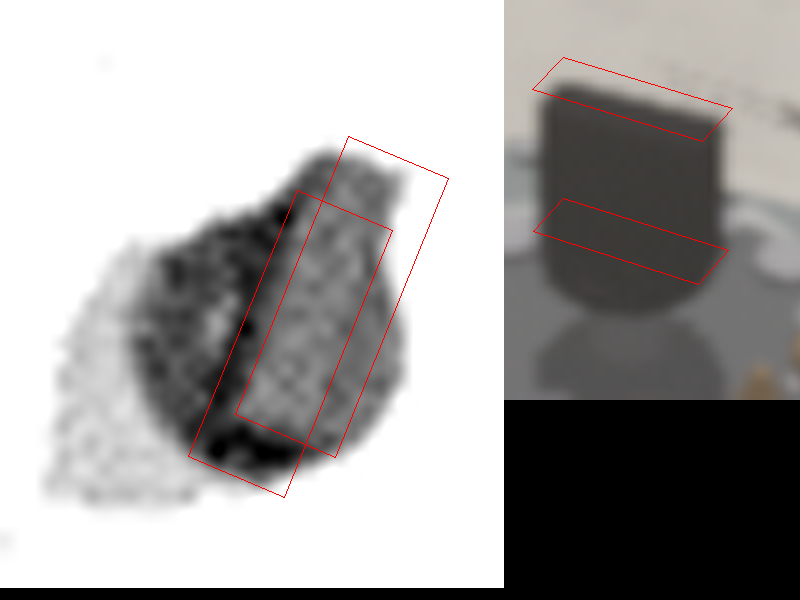

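```bash
cat >> h.py <<'E'
def shift(x,y,z,ang=None):
    s=observe();M=R.from_rotvec(s["ee_rot"]).as_matrix()
    print("pos",s["position"].round(4),"zaxis",np.degrees(np.arctan2(M[1,2],M[0,2])).round(2),"t",s["clock"],"F",s["force"].round(2),"w",s["width"].round(3),"q",s["joints"].round(2))
    print("shift",(M.T@(np.array([x,y,z])-s["position"])).round(4))
    if ang is not None:
        a=np.radians(ang);T=np.array([[np.sin(a),0,np.cos(a)],[-np.cos(a),0,np.sin(a)],[0,-1,0]])
        print("turn",np.degrees(R.from_matrix(M.T@T).as_rotvec()).round(2))
E
python3 - <<'E'
from fit import *
p=obs("top")
for z in(.1,.25,.4):print(z,atz(p,[374,103],z).round(3),atz(p,[640,68],z).round(3))
shift(.515,-.138,.25,70)
E
```

```text
0.1 [ 0.745 -0.106  0.1  ] [ 0.833 -0.698  0.1  ]
0.25 [ 0.676 -0.083  0.25 ] [ 0.748 -0.568  0.25 ]
0.4 [ 0.607 -0.061  0.4  ] [ 0.664 -0.439  0.4  ]Traceback (most recent call last):
  File "<stdin>", line 4, in <module>
  File "h.py", line 11, in shift
    print("pos",s["position"].round(4),"zaxis",np.degrees(np.arctan2(M[1,2],M[0,2])).round(2),"t",s["clock"],"F",s["force"].round(2),"w",s["width"].round(3),"q",s["joints"].round(2))
                                                                                                                                         ^^^^^^^^^^^^^^^^
AttributeError: 'float' object has no attribute 'round'
```

View pics/side0.png

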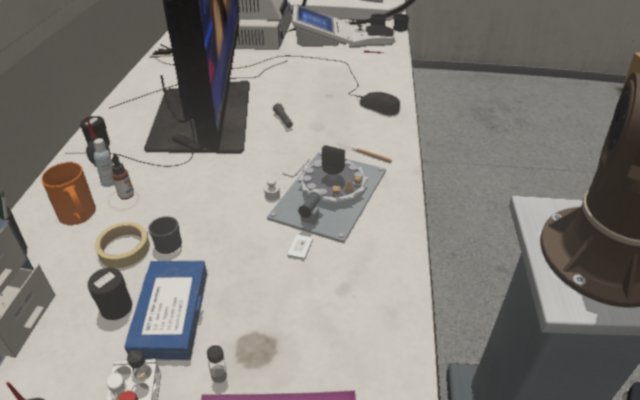

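```bash
sed -i 's/s\["width"\].round(3)/round(s["width"],3)/' h.py
python3 -c "
from h import *
shift(.515,-.138,.25,70)"
```

```text
pos [0.2588 0.5689 0.2487] zaxis 65.54 t 1.25 F [-0.13  0.42 -0.28] w 1.004 q [-1.25  0.43  0.03  1.57 -0.01  1.13 -0.08]
shift [ 0.5259 -0.0013 -0.5374]
turn [-0.   -4.46  0.  ]
```

Request:
arm_command([
  [[0.015,0,-0.015],[0,-1,0]],
  [[0.04,0,-0.04],[0,-2,0]],
  [[0.068,0,-0.07],[0,-3,0]],
  [[0.096,0,-0.098],[0,-4,0]],
  [[0.124,0,-0.127],[0,-4.5,0]],
], fingers=-1)

```text
clock: 1.75
position: [0.3195, 0.4006, 0.2488]
ee_rot: [-1.553, 0.272, -0.273]
force: [0.5, -0.1, -0.9]
width: 0.996
```

```bash
python3 -c "
from h import *
shift(.515,-.138,.25,70)"
```

```text
pos [0.3195 0.4006 0.2488] zaxis 70.09 t 1.75 F [ 0.53 -0.06 -0.88] w 0.996 q [-1.03  0.25  0.04  1.85 -0.01  1.04  0.23]
shift [ 0.3673 -0.0013 -0.4398]
turn [-0.03  0.09  0.01]
```

Request:
arm_command([
  [[0.026,0,-0.031],[0,0,0]],
  [[0.052,0,-0.062],[0,0,0]],
  [[0.078,0,-0.093],[0,0,0]],
  [[0.104,0,-0.124],[0,0,0]],
  [[0.13,0,-0.155],[0,0,0]],
])

```text
clock: 2.25
position: [0.3887, 0.2104, 0.249]
ee_rot: [-1.553, 0.273, -0.274]
force: [1.0, -0.1, 0.1]
width: 0.999
```

Request:
arm_command([
  [[0.026,0,-0.031],[0,0,0]],
  [[0.052,0,-0.062],[0,0,0]],
  [[0.078,0,-0.093],[0,0,0]],
  [[0.104,0,-0.124],[0,0,0]],
  [[0.13,0,-0.155],[0,0,0]],
])

```text
clock: 2.75
position: [0.458, 0.0203, 0.2491]
ee_rot: [-1.553, 0.273, -0.274]
force: [0.7, 1.1, 0.4]
width: 1.002
```

```bash
python3 -c "
from h import *
shift(.515,-.138,.25,70)"
```

```text
pos [0.458  0.0203 0.2491] zaxis 70.05 t 2.75 F [0.74 1.06 0.38] w 1.002 q [-0.45  0.16  0.34  1.98 -0.06  1.01  1.14]
shift [ 0.1076 -0.0009 -0.1293]
turn [-0.04  0.05  0.04]
```

Request:
arm_command([
  [[0.026,0,-0.031],[0,0,0]],
  [[0.052,0,-0.062],[0,0,0]],
  [[0.078,0,-0.093],[0,0,0]],
  [[0.098,0,-0.118],[0,0,0]],
  [[0.1076,0,-0.1293],[0,0,0]],
])

```text
clock: 3.25
position: [0.515, -0.14, 0.2489]
ee_rot: [-1.554, 0.275, -0.277]
force: [0.5, 0.2, -0.1]
width: 1.001
```

```bash
python3 -c "
from h import *
shift(.515,-.138,.13,70)
p=get_image('side');cv2.imwrite('pics/side1.png',cv2.resize(p['color'][50:250,200:440,::-1],None,fx=3,fy=3,interpolation=2))"
```

```text
pos [ 0.515  -0.14    0.2489] zaxis 69.84 t 3.25 F [ 0.49  0.24 -0.05] w 1.001 q [-0.18  0.29  0.44  1.82 -0.14  1.05  1.53]
shift [-0.0008  0.1189  0.002 ]
turn [ 0.07 -0.16  0.07]
```

View pics/side1.png

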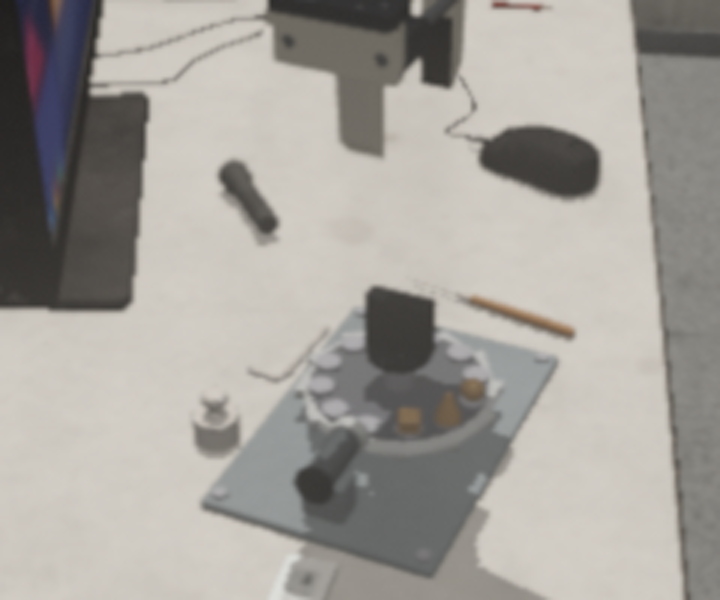

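The side view shows the gripper above the knob (knob at about crop 400,330, finger at about 360,120) with a clear way down. I descend in two stages.

Request:
arm_command([
  [[0,0.025,0.001],[0,0,0]],
  [[0,0.055,0.002],[0,0,0]],
  [[0,0.085,0.002],[0,0,0]],
  [[0,0.105,0.002],[0,0,0]],
  [[0,0.118,0.002],[0,0,0]],
])

```text
clock: 3.8
position: [0.5146, -0.1338, 0.1293]
ee_rot: [-1.553, 0.274, -0.271]
force: [-0.2, -0.0, 0.1]
width: 0.996
```

```bash
python3 -c "
from h import *
shift(.515,-.138,.09,70)
a=np.zeros((600,800,3),np.uint8)
p=get_image('side');a[:600,:400]=cv2.resize(p['color'][90:210,290:370,::-1],None,fx=5,fy=5,interpolation=2)
p=get_image('top');a[:600,400:]=cv2.resize(p['color'][150:270,350:430,::-1],None,fx=5,fy=5,interpolation=2)
cv2.imwrite('pics/b2.png',a)"
```

```text
pos [ 0.5146 -0.1338  0.1293] zaxis 70.08 t 3.8 F [-0.16 -0.02  0.07] w 0.996 q [-0.13  0.44  0.39  1.96 -0.23  0.79  1.6 ]
shift [ 0.0019  0.0393 -0.0039]
turn [ 0.01  0.08 -0.1 ]
```

View pics/b2.png

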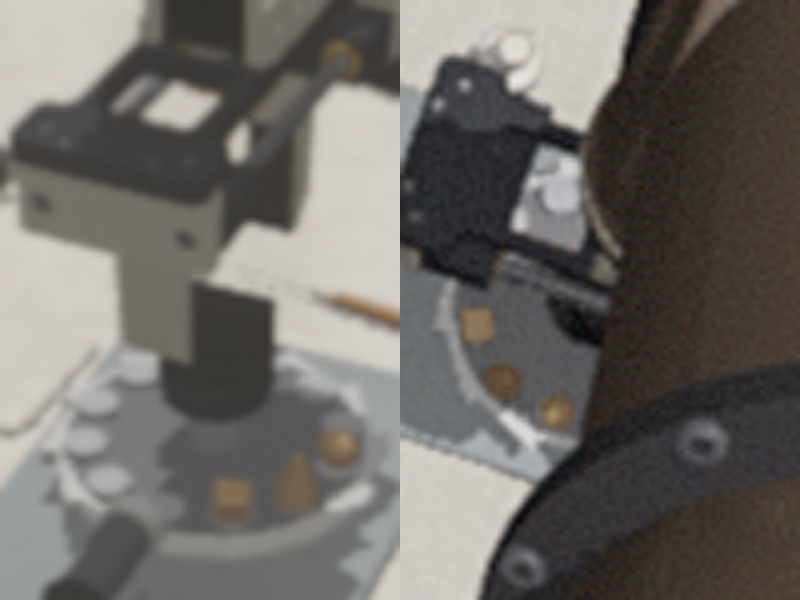

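```bash
python3 -c "
from fit import *
s=observe();M=R.from_rotvec(s['ee_rot']).as_matrix()
p=get_image('side')
for d in (.046,.0645):
  X=np.array([s['position']+M@[u,.022,d] for u in(-.0095,0,.0095)]);print(X.round(3).tolist(),proj(p,X).round(1).tolist())
for y in(-.138,-.143):
  print(y,proj(p,np.array([[.515,y,.101],[.515,y,.085]])).tolist())
for t in ('knob_grip',): print(place_of(p,t),boxes_of(p,t))
"
```

```text
[[0.521, -0.087, 0.107], [0.53, -0.091, 0.107], [0.539, -0.094, 0.107]] [[327.4, 160.6], [322.7, 159.3], [318.0, 158.1]]
[[0.527, -0.07, 0.107], [0.536, -0.073, 0.107], [0.545, -0.077, 0.107]] [[323.0, 166.0], [318.3, 164.7], [313.5, 163.4]]
-0.138 [[332.9901655184935, 148.27289466310765], [332.9106490087145, 155.14808088135158]]
-0.143 [[333.20678036388665, 146.81726724087633], [333.1256197227971, 153.67899592650056]]
[] []
```

Request:
arm_command([
  [[0.001,0.012,-0.002],[0,0,0]],
  [[0.002,0.025,-0.004],[0,0,0]],
  [[0.002,0.036,-0.004],[0,0,0]],
  [[0.002,0.039,-0.004],[0,0,0]],
  [[0.002,0.039,-0.004],[0,0,0]],
])

```text
clock: 4.55
position: [0.5153, -0.1389, 0.0909]
ee_rot: [-1.554, 0.275, -0.272]
force: [0.2, 0.8, -0.0]
width: 1.0
```

Request:
arm_command([
  [[0,0,0],[0,0,0]],
  [[0,0,0],[0,0,0]],
  [[0,0,0],[0,0,0]],
], fingers=0.4, squeeze=10)

```text
clock: 4.85
position: [0.5161, -0.1389, 0.0921]
ee_rot: [-1.553, 0.273, -0.274]
force: [0.1, -0.7, 0.1]
width: 0.786
```

```bash
python3 -c "
from h import *
shift(.515,-.138,.089,70)
p=get_image('side');a=cv2.resize(p['color'][90:210,270:390,::-1],None,fx=5,fy=5,interpolation=2)
cv2.imwrite('pics/b3.png',a)"
```

```text
pos [ 0.5161 -0.1389  0.0921] zaxis 70.05 t 4.85 F [ 0.12 -0.73  0.07] w 0.786 q [-0.1   0.49  0.36  1.99 -0.26  0.7   1.64]
shift [-0.0013  0.0031  0.0005]
turn [-0.01  0.05  0.04]
```

View pics/b3.png

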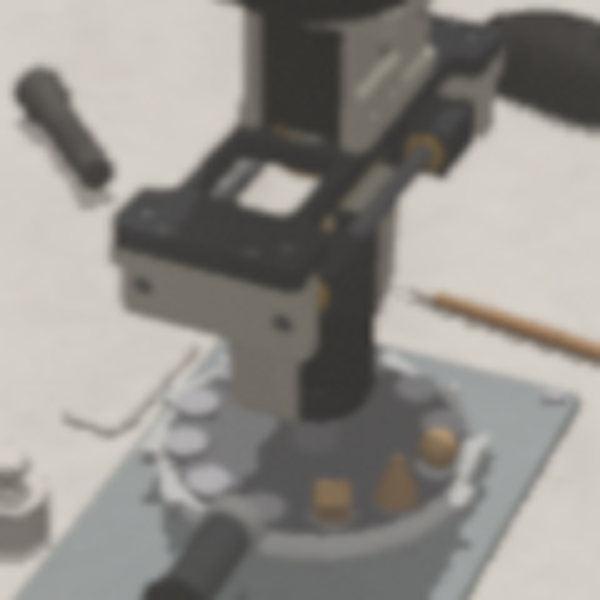

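The near finger (crop 265,370) stands beside the bar (340,340) and clears the skirt. I close in steps and watch the force.

Request:
arm_command([
  [[0,0.002,0],[0,0,0]],
  [[0,0.002,0],[0,0,0]],
  [[0,0.002,0],[0,0,0]],
  [[0,0.002,0],[0,0,0]],
  [[0,0.002,0],[0,0,0]],
])

```text
clock: 5.4
position: [0.5159, -0.139, 0.0897]
ee_rot: [-1.553, 0.273, -0.273]
force: [-0.3, -0.6, -0.4]
width: 0.322
```

Request:
arm_command([
  [[0,0,0],[0,0,0]],
  [[0,0,0],[0,0,0]],
  [[0,0,0],[0,0,0]],
  [[0,0,0],[0,0,0]],
  [[0,0,0],[0,0,0]],
], fingers=0.7, squeeze=10)

```text
clock: 5.9
position: [0.5157, -0.1394, 0.0897]
ee_rot: [-1.554, 0.274, -0.274]
force: [-1.4, -2.5, -0.3]
width: 0.177
```

Request:
arm_command([
  [[0,0,-0.001],[0,0,0]],
  [[0,0,-0.001],[0,0,0]],
  [[0,0,-0.001],[0,0,0]],
  [[0,0,-0.001],[0,0,0]],
  [[0,0,-0.001],[0,0,0]],
], fingers=1, squeeze=25)

```text
clock: 6.4
position: [0.5156, -0.1395, 0.0897]
ee_rot: [-1.553, 0.273, -0.273]
force: [-0.2, 2.4, -0.1]
width: 0.173
```

```bash
python3 -c "
from h import *
shift(.515,-.138,.089,70);s=observe();print(s['ft_torque'])"
```

```text
pos [ 0.5156 -0.1395  0.0897] zaxis 70.06 t 6.4 F [-0.16  2.42 -0.1 ] w 0.173 q [-0.1   0.5   0.36  1.99 -0.26  0.7   1.65]
shift [-0.0011  0.0007  0.0011]
turn [-0.03  0.06 -0.  ]
[ 0.50010674 -0.12552135  0.00275405]
```

The bar is held (width 0.173, about 16 mm) and the forces are small. I turn clockwise.

Request:
arm_command([
  [[0,0,0],[0,3,0]],
  [[0,0,0],[0,7,0]],
  [[0,0,0],[0,11,0]],
  [[0,0,0],[0,15,0]],
  [[0,0,0],[0,18,0]],
])

```text
clock: 6.9
position: [0.5157, -0.1394, 0.0897]
ee_rot: [-1.507, 0.52, -0.52]
force: [1.6, 2.6, -0.6]
width: 0.171
```

```bash
python3 -c "
from h import *
shift(.5157,-.1395,.0897,-3);s=observe();print(s['ft_torque'])
p=get_image('side');a=cv2.resize(p['color'][90:210,270:390,::-1],None,fx=5,fy=5,interpolation=2)
cv2.imwrite('pics/b4.png',a)"
```

```text
pos [ 0.5157 -0.1394  0.0897] zaxis 51.92 t 6.9 F [ 1.58  2.63 -0.64] w 0.171 q [-0.16  0.51  0.45  1.99 -0.33  0.71  1.4 ]
shift [ 0.  0. -0.]
turn [-2.000e-02  5.492e+01 -2.000e-02]
[ 0.45084076 -0.13410851  0.09956502]
```

View pics/b4.png

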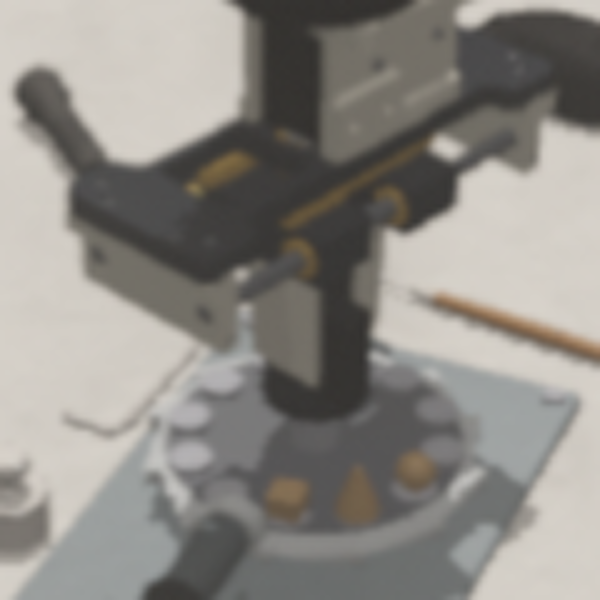

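The wheel follows: the block, cone and ball have moved toward the lens (cone now at crop 358,490), and the torque is 0.1 N m as expected. I carry on to about 73° in total, which leaves 55° to go.

Request:
arm_command([
  [[0,0,0],[0,5,0]],
  [[0,0,0],[0,10,0]],
  [[0,0,0],[0,15,0]],
  [[0,0,0],[0,20,0]],
  [[0,0,0],[0,24,0]],
])

```text
clock: 7.45
position: [0.5157, -0.1394, 0.0898]
ee_rot: [-1.401, 0.843, -0.843]
force: [1.7, 2.9, -0.6]
width: 0.171
```

Request:
arm_command([
  [[0,0,0],[0,4,0]],
  [[0,0,0],[0,8,0]],
  [[0,0,0],[0,12,0]],
  [[0,0,0],[0,15,0]],
  [[0,0,0],[0,18,0]],
])

```text
clock: 7.95
position: [0.5157, -0.1394, 0.0897]
ee_rot: [-1.286, 1.079, -1.079]
force: [1.8, 2.7, -0.4]
width: 0.172
```

```bash
python3 -c "
from h import *
shift(.5157,-.1395,.0897,-3);s=observe();print(s['ft_torque'])
p=get_image('side');a=cv2.resize(p['color'][90:210,270:390,::-1],None,fx=5,fy=5,interpolation=2)
print(place_of(p,'spire'),place_of(p,'view_point'))
cv2.imwrite('pics/b5.png',a)"
```

```text
pos [ 0.5157 -0.1394  0.0897] zaxis 10.02 t 7.95 F [ 1.8   2.71 -0.36] w 0.172 q [-0.3   0.55  0.66  2.   -0.49  0.75  0.83]
shift [ 0.0001  0.     -0.0001]
turn [-0.02 13.02 -0.03]
[ 0.4878345  -0.22023067  0.08858688]
[{'point': [319.2, 182.2], 'confidence': 0.66}] [{'point': [320.5, 186.2], 'confidence': 0.57}]
```

View pics/b5.png

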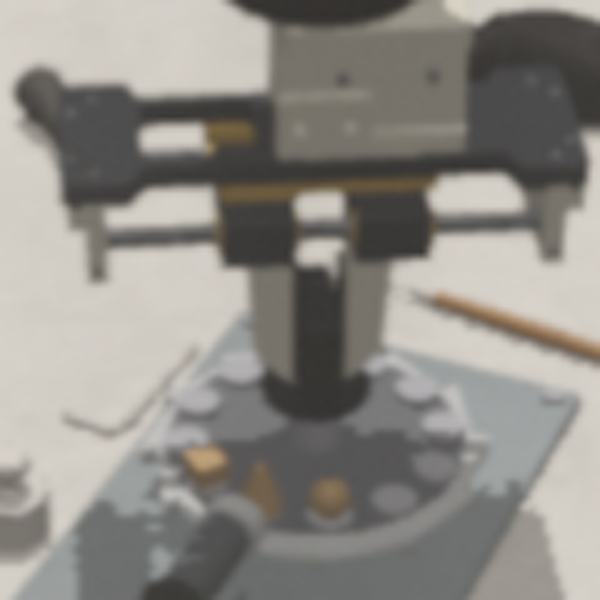

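The cone (crop 262,490) is now about in front of the lens ring (235,520). I turn 13° further so that the pawl drops in.

Request:
arm_command([
  [[0,0,0],[0,3,0]],
  [[0,0,0],[0,6,0]],
  [[0,0,0],[0,9,0]],
  [[0,0,0],[0,11.5,0]],
  [[0,0,0],[0,13.5,0]],
])

```text
clock: 8.6
position: [0.5158, -0.1394, 0.0897]
ee_rot: [-1.18, 1.253, -1.253]
force: [2.0, 3.5, 1.1]
width: 0.175
```

Request:
arm_command([
  [[0,0,0],[0,0,0]],
  [[0,0,0],[0,0,0]],
])

```text
clock: 8.8
position: [0.5157, -0.1394, 0.0897]
ee_rot: [-1.181, 1.252, -1.252]
force: [2.5, 3.6, 0.5]
width: 0.173
```

```bash
python3 -c "
from h import *
shift(.5157,-.1395,.0897,-3);s=observe();print(s['ft_torque'])
p=get_image('side');a=cv2.resize(p['color'][90:210,270:390,::-1],None,fx=5,fy=5,interpolation=2)
cv2.imwrite('pics/b6.png',a)"
```

```text
pos [ 0.5157 -0.1394  0.0897] zaxis -3.34 t 8.8 F [2.46 3.64 0.48] w 0.173 q [-0.34  0.57  0.72  2.01 -0.54  0.76  0.65]
shift [ 0.0001  0.     -0.    ]
turn [-0.01 -0.34 -0.03]
[ 0.91346742 -0.41901884  0.02921178]
```

View pics/b6.png

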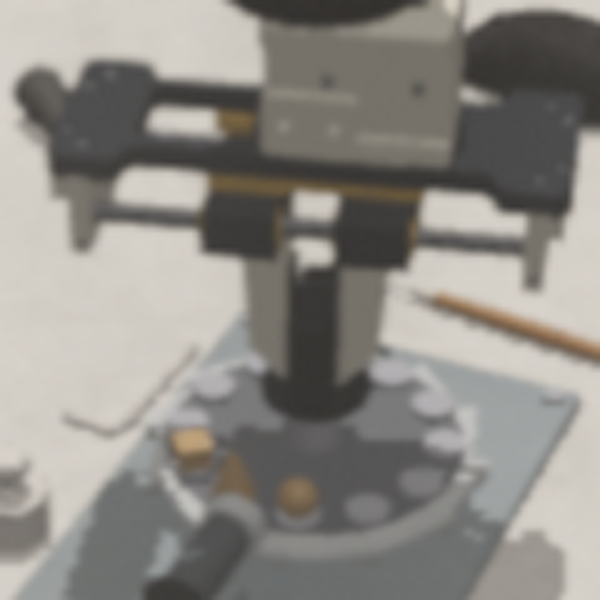

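Request:
arm_command([
  [[0,0,0],[0,0,0]],
  [[0,0,0],[0,0,0]],
  [[0,0,0],[0,0,0]],
  [[0,0,0],[0,0,0]],
  [[0,0,0],[0,0,0]],
], fingers=-1)

```text
clock: 9.35
position: [0.5153, -0.1401, 0.0897]
ee_rot: [-1.18, 1.254, -1.254]
force: [0.1, -0.4, -0.1]
width: 0.559
```

Request:
arm_command([
  [[0,0,0],[0,0,0]],
  [[0,0,0],[0,0,0]],
  [[0,0,0],[0,0,0]],
  [[0,0,0],[0,0,0]],
  [[0,0,0],[0,0,0]],
])

```text
clock: 9.85
position: [0.5155, -0.1399, 0.0897]
ee_rot: [-1.18, 1.254, -1.253]
force: [-0.4, -0.3, -0.2]
width: 0.977
```

Request:
arm_command([
  [[0,-0.01,0],[0,0,0]],
  [[0,-0.03,0],[0,0,0]],
  [[0,-0.06,0],[0,0,0]],
  [[0,-0.09,0],[0,0,0]],
  [[0,-0.12,0],[0,0,0]],
])

```text
clock: 10.35
position: [0.5152, -0.1401, 0.2115]
ee_rot: [-1.18, 1.254, -1.254]
force: [0.3, 0.2, -0.0]
width: 1.002
```

```bash
python3 -c "
from h import *
shift(.42,.1,.3,-3);s=observe();print(s['ft_torque'])
p=get_image('side');a=cv2.resize(p['color'][90:210,270:390,::-1],None,fx=5,fy=5,interpolation=2)
for t in('spire','view_point'):print(t,[(r,atz(p,r['point'],.045).round(4)) for r in place_of(p,t)])
cv2.imwrite('pics/b7.png',a)"
```

```text
pos [ 0.5152 -0.1401  0.2115] zaxis -3.49 t 10.35 F [ 0.27  0.15 -0.04] w 1.002 q [-0.47  0.41  0.87  1.89 -0.37  1.01  0.5 ]
shift [-0.2339 -0.0885 -0.1096]
turn [-0.   -0.49  0.01]
[-0.06757866  0.04575272  0.01119603]
spire [({'point': [323.2, 184.0], 'confidence': 0.94}, array([ 0.5299, -0.0971,  0.045 ])), ({'point': [319.7, 187.1], 'confidence': 0.32}, array([ 0.5356, -0.0869,  0.045 ]))]
view_point [({'point': [318.9, 185.7], 'confidence': 0.66}, array([ 0.5376, -0.0911,  0.045 ]))]
```

View pics/b7.png

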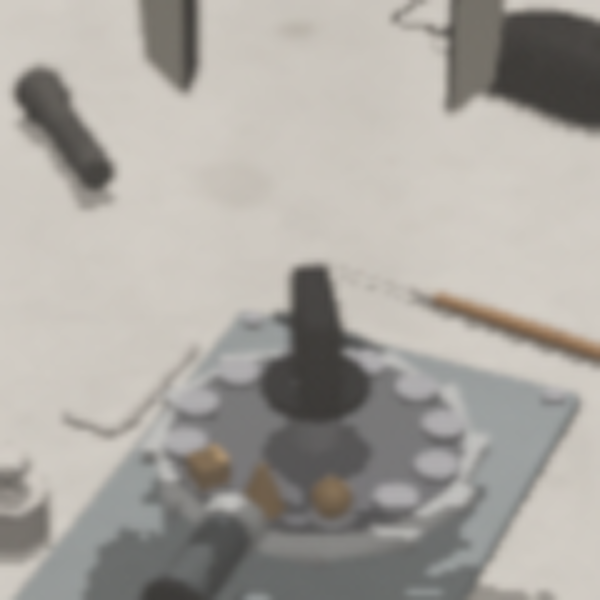

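The cone (crop 265,490) has run back to the 60° position in front of the lens ring. I clear the top camera's view to check this and the pawl.

Request:
arm_command([
  [[-0.025,-0.02,-0.012],[0,0,0]],
  [[-0.06,-0.04,-0.028],[0,0,0]],
  [[-0.1,-0.06,-0.047],[0,0,0]],
  [[-0.14,-0.08,-0.065],[0,0,0]],
  [[-0.175,-0.085,-0.082],[0,0,0]],
])

```text
clock: 11.0
position: [0.4437, 0.0414, 0.2956]
ee_rot: [-1.179, 1.253, -1.253]
force: [0.1, 0.7, 0.6]
width: 1.001
```

Request:
arm_command([
  [[-0.03,0,-0.01],[0,0,0]],
  [[-0.06,0,-0.02],[0,0,0]],
  [[-0.09,0,-0.025],[0,0,0]],
  [[-0.11,0,-0.027],[0,0,0]],
  [[-0.11,0,-0.027],[0,0,0]],
])

```text
clock: 11.5
position: [0.4228, 0.154, 0.294]
ee_rot: [-1.184, 1.25, -1.25]
force: [-0.6, 0.0, 0.2]
width: 0.997
```

```bash
python3 -c "
from h import *
s=observe();print(s['position'],s['clock'])
p=get_image('top');cv2.imwrite('pics/top7.png',cv2.resize(p['color'][140:280,300:480,::-1],None,fx=4.2,fy=4.2,interpolation=2))
for t in('spire','view_point','knob_grip'):print(t,[(r,atz(p,r['point'],.045).round(4)) for r in place_of(p,t)])"
```

```text
[0.42284035 0.15403678 0.29395916] 11.5
spire [({'point': [366.0, 201.1], 'confidence': 0.69}, array([ 0.5352, -0.0919,  0.045 ]))]
view_point [({'point': [363.6, 202.8], 'confidence': 0.98}, array([ 0.5312, -0.0865,  0.045 ]))]
knob_grip [({'point': [392.0, 207.8], 'confidence': 0.62}, array([ 0.5206, -0.1495,  0.045 ]))]
```

View pics/top7.png

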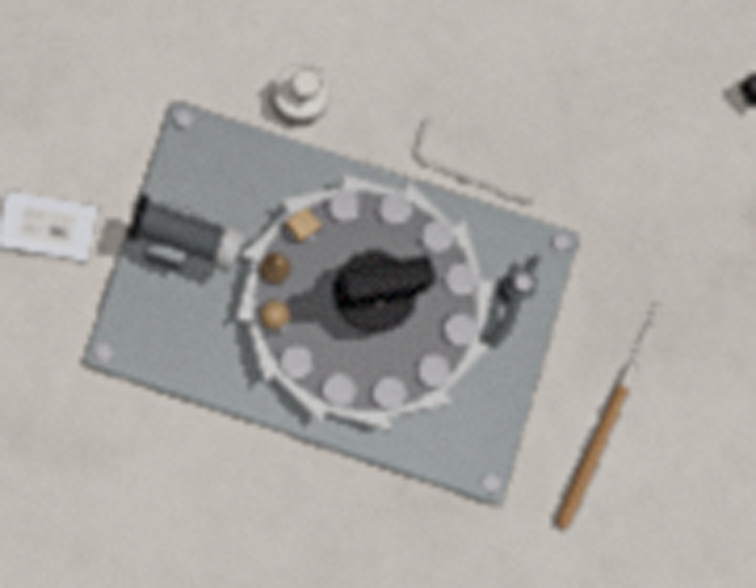

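The cone is at crop (275,267), exactly where the lens-seat stub was at the start. The teeth and the pawl (505,300) look the same as in the first rest picture.

```bash
python3 -c "
from cell import *
print(sign_off())"
```

```text
the job is handed in; nothing more can be done
None
```

I gripped the bar knob and turned it clockwise about 73°, two teeth plus overshoot. On release the wheel ran back to its stop, with the cone in front of the lens. I then moved the arm clear and handed the job in at about 11.6 s.

- **Cone position:** In the last top picture the cone sits exactly where the seat at the lens was at the start. The networks put it about 7 mm from the viewing spot in the top view and 10 mm in the side view. The 10 mm is right at the limit, but those readings were several mm off elsewhere too.
- **Pawl:** It looks the same as in the first rest picture, so I take it as dropped in. I judged this by eye, because the networks give no reading for the pawl's angle.
- **Forces:** The force readings I took stayed below 5 N. At the end the gripper was open and touching nothing.
- **Disagreement:** The networks' knob position was 4–7 mm off my own fit of the bar in y. The low side force in the grip supported the fit.

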